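Re-pair mixed-up post stubs and base plates for tack welding

TASK

The four post stubs on the welding table stand on the wrong base plates: stand each one upright in the middle of the plate of its own shape (round on round, square on square, oblong on oblong, cross on cross), using the empty plywood board as a free spot to park on. Which way a post is turned on its plate does not matter. Never let a post fall over, and do not push the spray can about.

Things in the scene. Friction and masses are not known exactly. Their poses are not given: they have to be found in the camera images.
- round_post_mid (a point): Post stub of round steel tube, 44 mm outside diameter, wall 4 mm, 90 mm tall, 0.3 kg. Loose, mid-grey mill-finish steel, stands upright on a plate. The point is on its axis, half-way up (45 mm above its foot); z points up.
- square_post_mid (a point): Post stub of square steel tube, 40 x 40 mm, wall 4 mm, 80 mm tall, 0.35 kg; x and y are square to its flat sides. Loose, mid-grey mill-finish steel, stands upright on a plate. The point is on its axis, half-way up (40 mm above its foot); z points up.
- oblong_post_mid (a point): Post stub of oblong (rectangular) steel tube, 64 mm along its x, 26 mm along its y, wall 4 mm, 80 mm tall, 0.37 kg. Loose, mid-grey mill-finish steel, stands upright on a plate. The point is on its axis, half-way up (40 mm above its foot); z points up.
- cross_post_mid (a point): Post stub of cross-shaped (plus-sign) section: two flat bars 10 mm thick crossing at right angles, 50 mm from tip to tip along its x and along its y, 80 mm tall, 0.5 kg. Loose, mid-grey mill-finish steel, stands upright on a plate. The point is on its axis, half-way up (40 mm above its foot); z points up.
- round_plate_top (a point): Round base plate, 96 mm diameter, 10 mm thick, bright ground steel, fixed on the table. The point is the centre of its top face, 10 mm above the table; z points up.
- square_plate_top (a point): Square base plate, 86 x 86 mm, 10 mm thick, bright ground steel, fixed on the table. The point is the centre of its top face, 10 mm above the table; z points up.
- oblong_plate_top (a point): Oblong base plate, 116 mm along its x, 60 mm along its y, 10 mm thick, bright ground steel, fixed on the table. The point is the centre of its top face, 10 mm above the table; z points up.
- cross_plate_top (a point): Cross-shaped (plus-sign) base plate, 108 mm from tip to tip, arms 44 mm wide, along its x and y, 10 mm thick, bright ground steel, fixed on the table. The point is the centre of its top face, 10 mm above the table; z points up.
- board_top (a point): Plywood board, 100 x 100 mm, 10 mm thick, fixed on the table, empty at the start: the free spot. The point is the centre of its top face, 10 mm above the table.
- spray_can_mid (a point): Spray can with a blue label, 52 mm diameter, 150 mm tall, loose, standing beside the work. The point is on its axis, half-way up (75 mm above the table).
Things that resemble listed ones, but are neither listed nor needed, are in the scene too. What is shaped like the part that bears oblong_post_mid but purple or red is not meant. What is shaped like the part that bears oblong_plate_top but blue is not meant.

How it is judged (in metres and radians):
At the end, for the whole second after the job is handed in: Every post stands upright (within 0.1 rad) and still on the plate of its own shape, its axis within 12 mm of the plate's centre and its foot on the plate (within 4 mm in height) (horizontal distance between round_post_mid and round_plate_top below 0.012 m and z of round_post_mid in the frame of round_plate_top between 0.041 and 0.049 m and angle between each of round_post_mid, square_post_mid, oblong_post_mid, cross_post_mid's own z axis and vertical below 0.1 rad and linear speed of each of round_post, square_post, oblong_post, cross_post below 0.02 m/s and horizontal distance between square_post_mid and square_plate_top below 0.012 m and z of square_post_mid in the frame of square_plate_top between 0.036 and 0.044 m and horizontal distance between oblong_post_mid and oblong_plate_top below 0.012 m and z of oblong_post_mid in the frame of oblong_plate_top between 0.036 and 0.044 m and horizontal distance between cross_post_mid and cross_plate_top below 0.012 m and z of cross_post_mid in the frame of cross_plate_top between 0.036 and 0.044 m); the robot touches nothing.
It fails at once if the round post falls over (tilts beyond 0.7 rad) (angle between round_post_mid's own z axis and vertical above 0.7 rad).
It fails at once if the square post falls over (tilts beyond 0.7 rad) (angle between square_post_mid's own z axis and vertical above 0.7 rad).
It fails at once if the oblong post falls over (tilts beyond 0.7 rad) (angle between oblong_post_mid's own z axis and vertical above 0.7 rad).
It fails at once if the cross post falls over (tilts beyond 0.7 rad) (angle between cross_post_mid's own z axis and vertical above 0.7 rad).
It fails at once if the spray can is moved more than 25 mm (distance of spray_can_mid from where it was at the start of the episode above 0.025 m).
It also fails if it takes over 136 s, if anything falls off the work surface, if the arm or the gripper's body presses on something with over 40 N, if the wrist force passes 120 N, or if a joint passes its speed limit or range.

ROBOT

A 6-joint arm with a two-finger parallel gripper is mounted at the origin on the work surface. World frame = base frame: x ahead of the robot, y to its left, z up, the work surface at z = 0. Lengths are in m, angles in degrees, forces in N, time in s.
With the tool pointing down it reaches from about 0.4 to 0.825 m from the base axis. Payload 7 kg.
Tool frame: the origin (TCP) lies at the very end of the fingers, on their centre line; the grasp point (between the pads) lies 19 mm behind it (r.hold_point_z is the distance from the TCP to the grasp point, in m); z points along the fingers, y is the direction in which the jaws open and shut (so a half turn about z gives the same grasp; the last joint's range is limited). The gripper opens to 88 mm and grips with 3 to 60 N. Pads are 19 mm wide; open, the fingers measure 130 mm over their backs; the gripper's body (78 mm by 193 mm) begins 47 mm behind the grasp point.
Start: joints at [93.283, 20.546, 0.682, 0, -70.136, -16.507], TCP at [0.154, 0.657, 0.227] pointing down, gripper open.
Joint ranges: [-176.03, 176.03], [-82.01, 121.73], [-58.28, 71.71], [-173.87, 95.51], [-174.79, -0.11], [-173.66, 173.66]. Speed limits (degrees/s): [136.94, 136.94, 172.46, 180, 180, 180].

INTERFACE

Orientations are given as [roll, pitch, yaw] about the fixed x, y, z axes, in that order (R = Rz(yaw) Ry(pitch) Rx(roll)).
In Python, from plant import r gives the robot as it stands. The module is installed in compiled form; this text tells all that it offers.
- The arm moves only by the shell command python3 -m inch 'ROWS' [FORCE]. ROWS is text: rows parted by semicolons, each of 7 numbers parted by spaces: the shift along the tool's x, y, z in m, then the turn, a rotation vector about the tool's x, y, z in rad, then the opening, from 0 (shut) to 1 (fully open). In form: tx ty tz ax ay az jaw; .... A call has 1 to 20 rows; each row shifts and turns the commanded pose from where the row before left it, along the tool's axes as they then stand; what a row does not reach is not made up. A row lasts 1/12 s, in which the tool goes at most 41.7 mm and 7.16 degrees, less where a joint would pass 70% of its speed; a pose out of reach is approached as far as the arm can. A call with a gripper value outside its range is refused whole. The fingers move at their own pace and stop on an object; FORCE is the grip in N (left out, the last holds). Time passes only in rows, so rows that do not move let the fingers close. It gives the time, the measured TCP pose, the force and the opening at its end, in the units of the state.
- r.get_state(): the state, without advancing time (a new reading comes with each control period).
- r.capture(name): name is "scene" or "top" or "wrist"; returns the picture (384x512x3 uint8, red, green, blue); there is no depth.
- r.camera_params(name): a dict with "vfov" (degrees; the focal length in pixels is half the picture's height over the tangent of half this angle, whatever the lens; pixels are square), "cx", "cy" (the principal point, pixels), "R" (3x3) and "t" (3): a world point X has camera coordinates R X + t. Camera axes: x right, y down, z forward; pixel columns grow to the right and rows downward; lengths in m; the calibration is good to about 2 mm. The wrist camera is an equidistant fisheye: a pixel r from the principal point sees the ray r / f radians off the axis. A picture is of the moment at which its call begins: read the wrist's pose just before it. camera_params takes no time and is no camera call; for the wrist camera it gives the pose at the moment of the call.
- r.close_job(): hands the job in, once; it reports no verdict.
Trained networks look in the newest picture that a camera, given by its name, has taken for a name from the list of things; names that differ only in an ending like _2 or _b are one class to them, and where a whole thing is asked for, a point or a joint stands for the part that bears it (a point fixed in the world has none). Each returns a list of dicts, best first, with "p" (0 to 1); they miss things now and then, are a little off and sometimes report something else, mostly with a low value. They report only what shows in the picture. A call takes as long as a camera call. They do not tell look-alikes from the thing itself.
- r.recognise(target, camera): "xy" ([column, row] in pixels, amid what is visible of it).
The state is a dict: "time_s": time; "joints": joint angles; "qd": joint speeds; "joint_torque": joint torques, N m; "tcp_pos": TCP position; "eef_rot": TCP orientation; "contact_force": force on the tool from outside, world axes, zero at the start; "moment": the same for the moment, N m; "gripper_width": finger opening in m.
Only numpy, scipy, OpenCV 4.12 (cv2) and the standard library are available. Lean on these libraries where they do the work, as an engineer would, in place of code of your own. Each camera call takes 0.05 s, during which the arm holds its last target.

## Working session

There is one attempt and no reset: what is moved stays moved. The work goes in short steps, Python scripts to look and compute and a shell command to move; the robot and the scene stay as the last step left them, time stands still between calls to the robot, and variables do not carry over. Pictures are saved under pics/ and viewed, and the job is handed in when it is done.

```bash
mkdir -p pics; ls; python3 - <<'E'
from plant import r
import cv2
for n in ("scene","top","wrist"):
    im=r.capture(n); cv2.imwrite(f"pics/{n}0.png",im[:,:,::-1]); p=r.camera_params(n); print(n,p)
print(r.get_state(), r.hold_point_z)
E
```

```text
pics
scene {'vfov': 48.93383920396208, 'cx': 258.0840920227594, 'cy': 198.35079218616886, 'R': array([[-0.43280148,  0.90141866,  0.01128136],
       [ 0.70874932,  0.34797456, -0.61366775],
       [-0.55709718, -0.25760066, -0.78948377]]), 't': array([ 0.17775113, -0.38071995,  1.41570964])}
top {'vfov': 56.54760015381693, 'cx': 246.31126550001025, 'cy': 186.24281666080236, 'R': array([[ 0.02630506, -0.99944202,  0.02058391],
       [-0.99057003, -0.0288301 , -0.13393969],
       [ 0.13445839, -0.01686652, -0.99077569]]), 't': array([0.05070194, 0.55062896, 0.71027005])}
wrist {'vfov': 65.70646984690485, 'cx': 262.4531095821283, 'cy': 190.62557598050932, 'R': array([[-0.22921673, -0.97337364,  0.00185435],
       [-0.94179849,  0.2222617 ,  0.25222082],
       [-0.24591725,  0.05606681, -0.96766793]]), 't': array([ 0.67420189, -0.03066301,  0.39084849])}
{'time_s': 0.15, 'joints': array([ 9.32831298e+01,  2.05819760e+01,  6.46257719e-01, -1.34819843e-02,
       -7.01369787e+01, -1.65080454e+01]), 'qd': array([ 0.10763853, -0.08258922,  0.18494988,  0.09509904, -0.06466784,
       -0.03062968]), 'joint_torque': array([-9.17978286e-04, -5.83277285e+01,  2.93291795e+01,  7.00126380e+00,
        8.75916041e-03, -1.13873339e-04]), 'tcp_pos': array([0.15435854, 0.65673286, 0.22584518]), 'eef_rot': array([ 1.79926698e+02, -8.50534154e-03, -1.32294990e+01]), 'contact_force': array([-0.32647259,  0.18499328,  0.23444516]), 'moment': array([-0.02093186,  0.05772454,  0.03910074]), 'gripper_width': 0.0877487408724484} 0.0188
```

View pics/scene0.png

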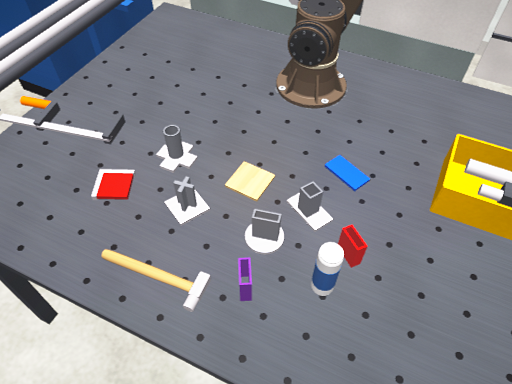

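View pics/top0.png

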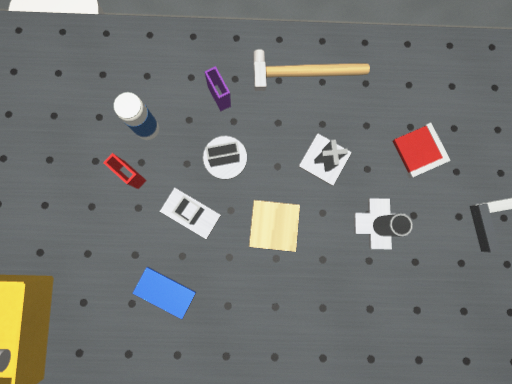

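View pics/wrist0.png

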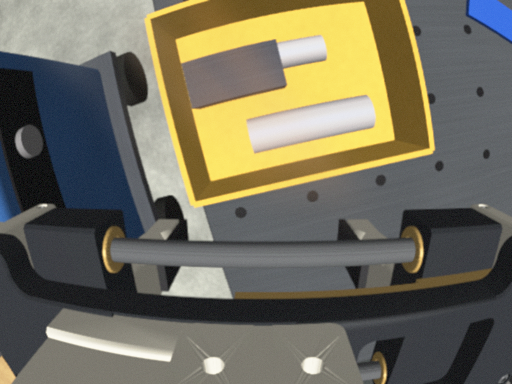

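Top view: round post on the cross plate (385,222), cross post on the square plate (325,158), oblong post on the round plate (224,157), square post on the oblong plate (190,213). The board at (275,226) is empty, and the can is at (137,115).

```bash
cat > h.py <<'E'
import numpy as np, cv2
from plant import r
def K(n,P):
    f=192/np.tan(np.radians(P['vfov'])/2); return np.array([[f,0,P['cx']],[0,f,P['cy']],[0,0,1]])
def back(n,uv,z,P=None):
    P=P or r.camera_params(n); R=P['R'];t=P['t']
    d=R.T@np.linalg.inv(K(n,P))@np.array([uv[0],uv[1],1.]); c=-R.T@t
    return (c+d*(z-c[2])/d[2])
def rect(im,n,z,x0,x1,y0,y1,s=0.001,P=None):
    # output: col -> -y (from y1 down), row -> -x (from x1 down)
    P=P or r.camera_params(n); H=K(n,P)@np.column_stack([P['R'][:,0],P['R'][:,1],P['R'][:,2]*z+P['t']])
    A=np.array([[0,-s,x1],[-s,0,y1],[0,0,1.]])
    M=H@A
    return cv2.warpPerspective(im,np.linalg.inv(M),(int((y1-y0)/s),int((x1-x0)/s)),flags=cv2.INTER_LINEAR)
E
python3 - <<'E'
from h import *
ims={n:r.capture(n) for n in("scene","top")}
for t,z in dict(round_plate_top=.01,square_plate_top=.01,oblong_plate_top=.01,cross_plate_top=.01,board_top=.01,round_post_mid=.055,square_post_mid=.05,oblong_post_mid=.05,cross_post_mid=.05,spray_can_mid=.075).items():
    for n in("top","scene"):
        d=r.recognise(t,n)[:3]
        print(t,n,[(np.round(q['xy'],0).tolist(),round(q['p'],2),back(n,q['xy'],z)[:2].round(3).tolist()) for q in d])
im=ims['top'][:,:,::-1]
b=lambda u,v:back('top',(u,v),.01)
print(b(100,50),b(430,300))
c1=b(100,60);c2=b(430,270)
x0,x1,y0,y1=c2[0],c1[0],c2[1],c1[1]; print(x0,x1,y0,y1)
for z in(.01,.09): 
    o=rect(im,'top',z,.30,.75,-.42,.32); print(o.shape); cv2.imwrite(f"pics/rect{int(z*1000)}.png",o)
E
```

```text
round_plate_top top [([228.0, 163.0], 0.83, [0.602, 0.106]), ([274.0, 226.0], 0.2, [0.469, 0.004])]
round_plate_top scene [([260.0, 241.0], 0.75, [0.637, 0.114])]
square_plate_top top [([320.0, 166.0], 0.73, [0.603, -0.096]), ([137.0, 117.0], 0.56, [0.7, 0.31])]
square_plate_top scene [([188.0, 211.0], 0.96, [0.636, -0.092])]
oblong_plate_top top [([191.0, 212.0], 0.72, [0.495, 0.183]), ([163.0, 294.0], 0.57, [0.323, 0.232])]
oblong_plate_top scene [([348.0, 173.0], 0.68, [0.332, 0.237]), ([314.0, 216.0], 0.6, [0.51, 0.205]), ([176.0, 143.0], 0.32, [0.441, -0.251])]
cross_plate_top top [([374.0, 224.0], 0.69, [0.479, -0.212])]
cross_plate_top scene [([178.0, 158.0], 0.64, [0.489, -0.212])]
board_top top [([270.0, 228.0], 0.76, [0.465, 0.013])]
board_top scene [([250.0, 179.0], 0.81, [0.468, 0.004])]
round_post_mid top [([392.0, 225.0], 0.66, [0.476, -0.232])]
round_post_mid scene [([176.0, 142.0], 0.91, [0.474, -0.221]), ([185.0, 192.0], 0.23, [0.614, -0.106])]
square_post_mid top [([180.0, 213.0], 0.66, [0.489, 0.198])]
square_post_mid scene [([310.0, 200.0], 0.7, [0.497, 0.186])]
oblong_post_mid top [([226.0, 155.0], 0.93, [0.611, 0.11]), ([218.0, 87.0], 0.86, [0.758, 0.132]), ([121.0, 174.0], 0.82, [0.566, 0.324])]
oblong_post_mid scene [([252.0, 181.0], 0.74, [0.503, 0.027]), ([244.0, 277.0], 0.63, [0.757, 0.132]), ([353.0, 242.0], 0.63, [0.567, 0.319])]
cross_post_mid top [([330.0, 151.0], 0.79, [0.627, -0.107])]
cross_post_mid scene [([186.0, 193.0], 0.75, [0.614, -0.104])]
spray_can_mid top []
spray_can_mid scene []
[0.85419985 0.40493356 0.01      ] [ 0.32296593 -0.32634357  0.01      ]
0.3846386031401266 0.8302574318898402 -0.3290129632378724 0.4029965957267916
(450, 740, 3)
(450, 740, 3)
```

```bash
python3 - <<'E'
from h import *
im=cv2.imread('pics/top0.png')
for z in(.01,.09): 
    o=rect(im,'top',z,.40,.80,-.34,.36); o=cv2.resize(o,None,fx=1.142,fy=1.142)
    for k in range(0,8):
        x=.8-.05*k; cv2.putText(o,f"{x:.2f}",(0,int((.8-x)*1142)+5),0,.35,(0,255,255));
    for k in range(14):
        y=.36-.05*k; cv2.putText(o,f"{y:.2f}",(int((.36-y)*1142)-10,10),0,.35,(0,255,255));
    cv2.imwrite(f"pics/rectb{int(z*1000)}.png",o)
# plates: bright threshold on z=.01 plane in 1mm
o=rect(im,'top',.01,.40,.80,-.34,.36,.0005); g=o.min(2)
_,m=cv2.threshold(g,185,255,0)
n,l,s,c=cv2.connectedComponentsWithStats(m)
for i in range(1,n):
    if s[i,4]>2000:
        pts=cv2.findContours((l==i).astype(np.uint8),0,2)[0][0]
        h=cv2.convexHull(pts); (cx,cy),(w,hh),a=cv2.minAreaRect(h); ec=cv2.minEnclosingCircle(h)
        print('area',s[i,4]*.25,'rect ctr',round(.8-cy*.0005,4),round(.36-cx*.0005,4),'wh mm',w*.5,hh*.5,'ang',a,'circ',.8-ec[0][1]*.0005,.36-ec[0][0]*.0005,ec[1])
cv2.imwrite('pics/mask.png',cv2.resize(m,None,fx=.5,fy=.5))
E
```

```text
area 2923.25 rect ctr 0.7258 0.3312 wh mm 62.5 57.5 ang 90.0 circ 0.7253916091918946 0.3338255786895752 65.04971313476562
area 5391.0 rect ctr 0.621 -0.1071 wh mm 85.9211654663086 91.16587829589844 ang 28.75236701965332 circ 0.618552459716797 -0.1059837646484375 118.29639434814453
area 4297.75 rect ctr 0.6163 0.1147 wh mm 95.45940399169922 94.7522964477539 ang 45.0 circ 0.6163063049316406 0.1146675567626953 96.18760681152344
area 544.25 rect ctr 0.6001 -0.3188 wh mm 12.05068302154541 49.67793273925781 ang 65.07152557373047 circ 0.6012500000000001 -0.31825000000000003 50.34391784667969
area 5641.25 rect ctr 0.492 0.1848 wh mm 116.26017761230469 60.13070297241211 ang 28.988821029663086 circ 0.49200000000000005 0.18474999999999997 129.63902282714844
area 4557.75 rect ctr 0.4807 -0.2086 wh mm 107.94501495361328 76.08489990234375 ang 89.54528045654297 circ 0.4809021606445313 -0.22481536865234375 114.9014663696289
area 990.5 rect ctr 0.4729 0.0226 wh mm 12.736106872558594 95.86567687988281 ang 3.884491205215454 circ 0.47300000000000003 0.023499999999999965 96.33804321289062
```

View pics/rectb10.png

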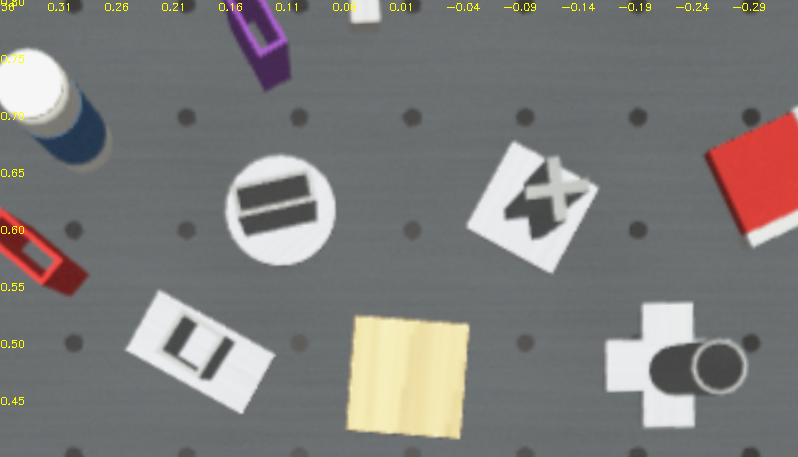

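View pics/rectb90.png

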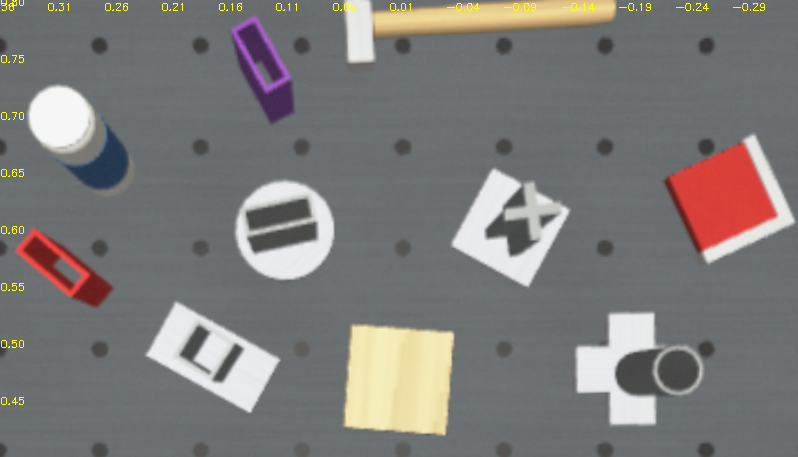

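View pics/mask.png

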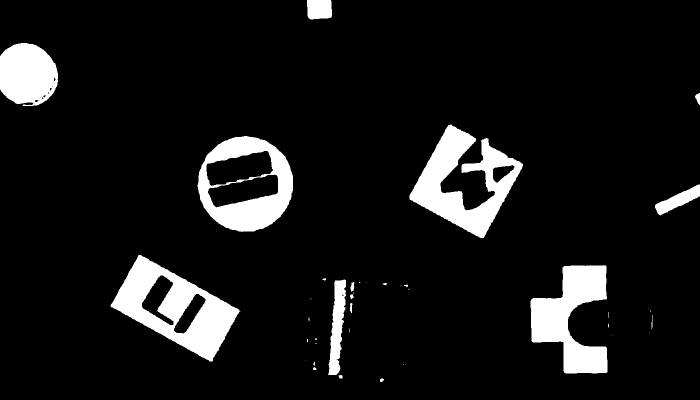

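```bash
python3 - <<'E'
from h import *
im=cv2.imread('pics/top0.png')
tiles=[]
for nm,z,x,y in(('round',.1,.475,-.23),('square',.09,.49,.185),('oblong',.09,.615,.11),('cross',.09,.62,-.106)):
    o=rect(im,'top',z,x-.05,x+.05,y-.07,y+.07,.00035)
    h,w=o.shape[:2]
    for k in range(-4,5):
        i=int((.05-k*.01)/.00035); cv2.line(o,(0,i),(w,i),(0,200,255) if k else (0,0,255),1)
        cv2.putText(o,f"{x+k*.01:.3f}",(0,i),0,.3,(0,255,0))
    for k in range(-6,7):
        i=int((.07-k*.01)/.00035); cv2.line(o,(i,0),(i,h),(0,200,255) if k else (0,0,255),1)
    cv2.putText(o,f"{nm} y0={y}",(5,h-5),0,.5,(0,255,255))
    tiles.append(o)
cv2.imwrite('pics/tiles.png',np.vstack([np.hstack(tiles[:2]),np.hstack(tiles[2:])]))
E
```

```text
(no output)
```

View pics/tiles.png

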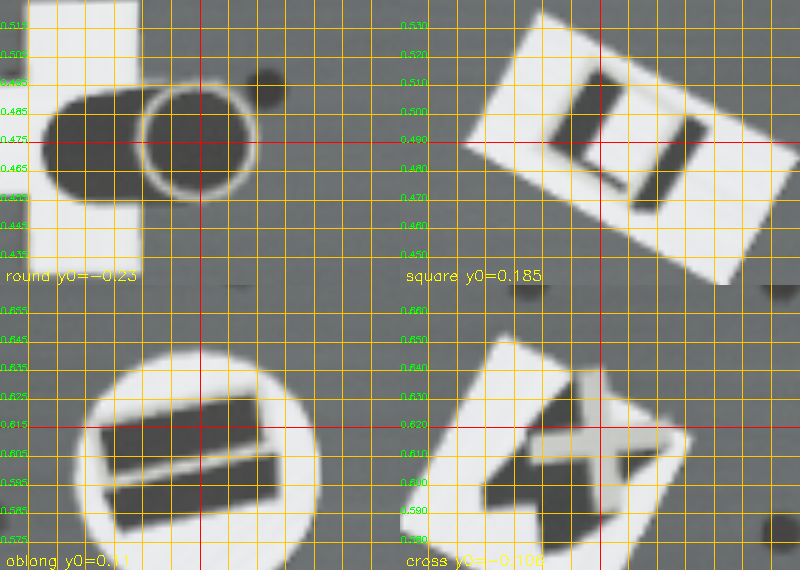

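```bash
cat > go.py <<'E'
# usage: go.py x y z yaw -> remaining turn az and tool-frame shift after that turn
import sys
from h import *
x,y,z,yaw=map(float,sys.argv[1:5]); s=r.get_state(); p=s['tcp_pos']; c=s['eef_rot'][2]
d=(yaw-c+180)%360-180; az=-np.radians(d)
a=np.radians(yaw); e=np.array([x,y,z])-p
t=np.array([e[0]*np.cos(a)+e[1]*np.sin(a), e[0]*np.sin(a)-e[1]*np.cos(a), -e[2]])
print('t',round(s['time_s'],2),'pos',p.round(4),'rot',s['eef_rot'].round(2),'w',round(s['gripper_width'],4),'j',s['joints'].round(0),'F',s['contact_force'].round(1))
print('turn az',round(az,4),'shift tool',t.round(4),'|xy|',round(float(np.hypot(t[0],t[1])),4))
E
python3 -m inch '0 0 0 0 0 -0.077 1;0 0 0 0 0 -0.077 1;0 0 0 0 0 -0.077 1;0.0216 0.0286 0 0 0 0 1;0.0216 0.0286 0 0 0 0 1;0.0216 0.0286 0 0 0 0 1;0.0216 0.0286 0 0 0 0 1;0.0216 0.0286 0 0 0 0 1;0.0216 0.0286 0 0 0 0 1;0.0216 0.0286 0 0 0 0 1;0.0216 0.0286 0 0 0 0 1;0.0216 0.0286 0 0 0 0 1;0.0216 0.0286 0 0 0 0 1;0.0216 0.0286 0 0 0 0 1;0.0216 0.0286 0 0 0 0 1;0.0216 0.0286 0 0 0 0 1;0.0216 0.0286 0 0 0 0 1;0.0216 0.0286 0 0 0 0 1;0.0216 0.0286 0 0 0 0 1' 30; python3 go.py .4755 -.2295 .18 0
```

```text
time_s: 2.83
tcp_pos: [0.501, 0.198, 0.227]
eef_rot: [-180.0, -0.0, 0.0]
contact_force: [1.0, 1.0, -0.1]
gripper_width: 0.0875
t 2.83 pos [0.501 0.198 0.227] rot [-1.7997e+02 -4.0000e-02  3.0000e-02] w 0.0875 j [ 42.   8. -17.   0. -66.  48.] F [ 1.   1.  -0.1]
turn az 0.0005 shift tool [-0.0255  0.4275  0.047 ] |xy| 0.4283
```

```bash
python3 -m inch '-0.002 0.0329 0 0 0 0 1;-0.002 0.0329 0 0 0 0 1;-0.002 0.0329 0 0 0 0 1;-0.002 0.0329 0 0 0 0 1;-0.002 0.0329 0 0 0 0 1;-0.002 0.0329 0 0 0 0 1;-0.002 0.0329 0 0 0 0 1;-0.002 0.0329 0 0 0 0 1;-0.002 0.0329 0 0 0 0 1;-0.002 0.0329 0 0 0 0 1;-0.002 0.0329 0 0 0 0 1;-0.002 0.0329 0 0 0 0 1;-0.0015 0.0327 0 0 0 0 1;0 0 0.02 0 0 0 1;0 0 0.02 0 0 0 1;0 0 0 0 0 0 1' 30; python3 go.py .4755 -.2295 .058 0
python3 - <<'E'
from h import *
im=r.capture('wrist'); cv2.imwrite('pics/w1.png',im[:,:,::-1])
E
```

```text
time_s: 4.17
tcp_pos: [0.4723, -0.2281, 0.1831]
eef_rot: [-179.9, 0.3, -0.1]
contact_force: [-0.4, 0.1, -0.2]
gripper_width: 0.0876
t 4.17 pos [ 0.4723 -0.2281  0.1831] rot [-1.799e+02  3.100e-01 -1.300e-01] w 0.0876 j [ -4.   9. -22.  -0. -60.  94.] F [-0.4  0.1 -0.2]
turn az -0.0022 shift tool [0.0032 0.0014 0.1251] |xy| 0.0035
```

View pics/w1.png

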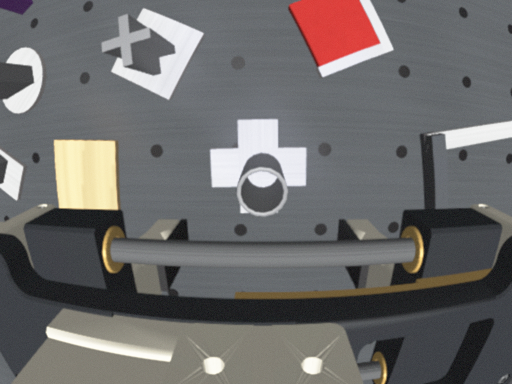

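The wrist camera shows the round post's top at (262,191), midway between the fingers. I'll measure it from this view too.

```bash
cat >> h.py <<'E'
def wback(uv,z,P=None):
    P=P or r.camera_params('wrist'); f=192/np.tan(np.radians(P['vfov'])/2)
    d=np.array([uv[0]-P['cx'],uv[1]-P['cy']]); q=np.hypot(*d); th=q/f
    v=np.array([*(d/max(q,1e-9)*np.sin(th)),np.cos(th)]); v=P['R'].T@v; c=-P['R'].T@P['t']
    return c+v*(z-c[2])/v[2]
E
python3 - <<'E'
from h import *
print('round post top',wback((262,191),.1).round(4)); print('plate corner centre-ish',wback((258,168),.01).round(4))
print('cross top',wback((126,40),.09).round(4), 'board ctr', wback((86,182),.01).round(4))
for i in((237,120),(278,120),(210,150),(306,148),(210,187),(306,186)): print(i,wback(i,.01).round(4)[:2])
E
python3 go.py .4755 -.2295 .058 0
```

```text
round post top [ 0.4781 -0.2281  0.1   ]
plate corner centre-ish [ 0.4813 -0.2234  0.01  ]
cross top [ 0.6173 -0.1049  0.09  ] board ctr [0.4666 0.0024 0.01  ]
(237, 120) [ 0.5361 -0.2002]
(278, 120) [ 0.5359 -0.2459]
(210, 150) [ 0.5026 -0.1688]
(306, 148) [ 0.5046 -0.2779]
(210, 187) [ 0.4591 -0.1671]
(306, 186) [ 0.4601 -0.2792]
t 4.22 pos [ 0.4733 -0.2281  0.1851] rot [-1.7997e+02  2.2000e-01 -4.0000e-02] w 0.0877 j [ -4.   8. -21.  -0. -60.  94.] F [1.  0.3 0.7]
turn az -0.0008 shift tool [0.0022 0.0014 0.1271] |xy| 0.0026
```

```bash
python3 -m inch '0.003 0.001 0.02 0 0 0 1;0 0 0.025 0 0 0 1;0 0 0.025 0 0 0 1;0 0 0.025 0 0 0 1;0 0 0.02 0 0 0 1;0 0 0.013 0 0 0 1;0 0 0 0 0 0 1;0 0 0 0 0 0 0.6;0 0 0 0 0 0 0.4;0 0 0 0 0 0 0.4;0 0 0 0 0 0 0.3;0 0 0 0 0 0 0.3;0 0 0 0 0 0 0.3;0 0 0 0 0 0 0.3' 30; python3 go.py .470 .003 .058 0
```

```text
time_s: 5.38
tcp_pos: [0.4778, -0.229, 0.0589]
eef_rot: [180.0, -0.0, 0.0]
contact_force: [0.4, 2.5, 0.9]
gripper_width: 0.0469
t 5.38 pos [ 0.4778 -0.229   0.0589] rot [ 1.8e+02 -3.0e-02  1.0e-02] w 0.0469 j [ -4.  17. -30.  -0. -43.  94.] F [0.4 2.5 0.9]
turn az 0.0002 shift tool [-0.0078 -0.232   0.0009] |xy| 0.2321
```

```bash
python3 -m inch '0 0 0 0 0 0 0;0 0 0 0 0 0 0;0 0 0 0 0 0 0;0 0 0 0 0 0 0;0 0 -0.01 0 0 0 0;0 0 -0.015 0 0 0 0;0 0 -0.015 0 0 0 0' 30; python3 go.py .470 .003 .060 0
```

```text
time_s: 5.97
tcp_pos: [0.4767, -0.2288, 0.0987]
eef_rot: [-180.0, 0.1, -0.0]
contact_force: [-0.6, -1.7, -2.8]
gripper_width: 0.0438
t 5.97 pos [ 0.4767 -0.2288  0.0987] rot [-1.7998e+02  1.4000e-01 -0.0000e+00] w 0.0438 j [ -4.  14. -27.  -0. -49.  94.] F [-0.6 -1.7 -2.8]
turn az -0.0001 shift tool [-0.0067 -0.2318  0.0387] |xy| 0.2319
```

```bash
python3 -m inch '0 -0.01 0 0 0 0 0;-0.001 -0.02 0 0 0 0 0;-0.001 -0.025 0 0 0 0 0;-0.001 -0.025 0 0 0 0 0;-0.001 -0.025 0 0 0 0 0;-0.001 -0.025 0 0 0 0 0;-0.001 -0.025 0 0 0 0 0;-0.001 -0.025 0 0 0 0 0;0 -0.02 0 0 0 0 0;0 -0.016 0 0 0 0 0;0 -0.01 0 0 0 0 0;0 -0.006 0 0 0 0 0;0 0 0.015 0 0 0 0;0 0 0.01 0 0 0 0;0 0 0.007 0 0 0 0;0 0 0 0 0 0 0;0 0 0 0 0 0 0' 30; python3 go.py .470 .003 .059 0
```

```text
time_s: 7.38
tcp_pos: [0.4703, 0.0026, 0.0663]
eef_rot: [180.0, 0.1, -0.0]
contact_force: [-0.1, -1.0, -3.1]
gripper_width: 0.0439
t 7.38 pos [0.4703 0.0026 0.0663] rot [ 1.7996e+02  7.0000e-02 -2.0000e-02] w 0.0439 j [ 24.  11. -36.   0. -42.  66.] F [-0.1 -1.  -3.1]
turn az -0.0003 shift tool [-0.0003 -0.0004  0.0073] |xy| 0.0005
```

```bash
python3 -m inch '0 0 0.003 0 0 0 0;0 0 0.002 0 0 0 0;0 0 0.001 0 0 0 0;0 0 0.001 0 0 0 0;0 0 0.0005 0 0 0 0;0 0 0 0 0 0 0' 30; python3 go.py .470 .003 .059 0
```

```text
time_s: 7.88
tcp_pos: [0.4706, 0.003, 0.0591]
eef_rot: [-180.0, -0.0, 0.0]
contact_force: [-0.8, -0.2, -2.6]
gripper_width: 0.0442
t 7.88 pos [0.4706 0.003  0.0591] rot [-1.8e+02 -0.0e+00  1.0e-02] w 0.0442 j [ 24.  12. -37.   0. -41.  66.] F [-0.8 -0.2 -2.6]
turn az 0.0002 shift tool [-0.0006  0.      0.0001] |xy| 0.0006
```

```bash
python3 -m inch '0 0 0.001 0 0 0 0;0 0 0 0 0 0 0;0 0 0 0 0 0 0' 30
```

```text
time_s: 8.13
tcp_pos: [0.471, 0.0031, 0.0587]
eef_rot: [180.0, -0.0, 0.0]
contact_force: [-2.6, 0.9, 4.4]
gripper_width: 0.0436
```

```bash
python3 -m inch '0 0 0 0 0 0 0.6;0 0 0 0 0 0 0.8;0 0 0 0 0 0 1;0 0 0 0 0 0 1;0 0 0 0 0 0 1;0 0 -0.015 0 0 0 1;0 0 -0.025 0 0 0 1;0 0 -0.03 0 0 0 1;0 0 -0.03 0 0 0 1;0 0 -0.02 0 0 0 1;0.02 0.018 0 0 0 -0.07 1;0.025 0.018 0 0 0 -0.07 1;0.02 0.018 0 0 0 0 1;0.02 0.018 0 0 0 0 1;0.015 0.018 0 0 0 0 1;0 0 0 0 0 0 1;0 0 0 0 0 0 1' 30; python3 go.py .617 -.105 .056 8
python3 - <<'E'
from h import *
im=r.capture('wrist'); cv2.imwrite('pics/w2.png',im[:,:,::-1])
im=r.capture('scene'); cv2.imwrite('pics/s2.png',im[:,:,::-1])
E
```

```text
time_s: 9.55
tcp_pos: [0.579, -0.0778, 0.1771]
eef_rot: [-180.0, 0.1, 7.9]
contact_force: [-0.6, -0.3, -0.1]
gripper_width: 0.0876
t 9.55 pos [ 0.579  -0.0778  0.1771] rot [-1.80e+02  9.00e-02  7.93e+00] w 0.0876 j [ 12.  14. -15.  -0. -61.  86.] F [-0.6 -0.3 -0.1]
turn az -0.0013 shift tool [0.0338 0.0323 0.1211] |xy| 0.0467
```

View pics/w2.png

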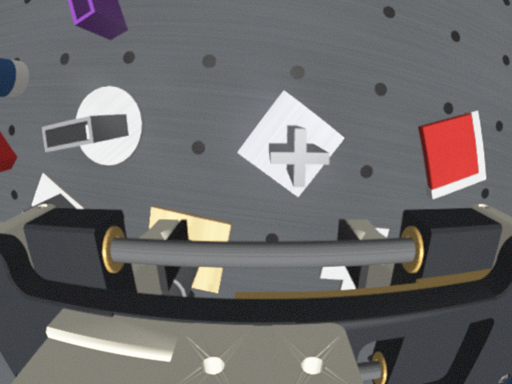

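View pics/s2.png

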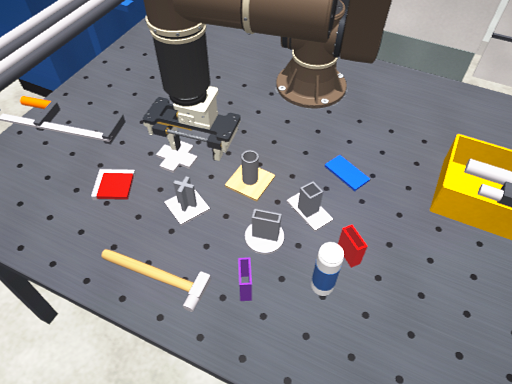

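The round post is upright on the board. In the wrist view the cross post's centre is at (299,157), with its bars lined up with the jaws.

```bash
python3 - <<'E'
from h import *
c=wback((299,157),.09);print('cross',c.round(4))
for a,b in(((270,157),(329,159)),((300,128),(299,186))):
    d=wback(b,.09)-wback(a,.09);print(np.degrees(np.arctan2(d[1],d[0])),np.hypot(*d[:2]))
q=[wback(u,.01)[:2] for u in((284,91),(238,151),(298,196),(344,138))];print(np.round(q,4),np.mean(q,0))
E
python3 go.py .617 -.105 .056 8
```

```text
cross [ 0.6162 -0.1032  0.09  ]
-83.4359039137802 0.05032152631003058
-171.70659175034496 0.0494983972295101
[[ 0.6759 -0.0874]
 [ 0.6033 -0.0467]
 [ 0.5616 -0.121 ]
 [ 0.6355 -0.162 ]] [ 0.61907535 -0.10430282]
t 9.65 pos [ 0.5782 -0.0769  0.1776] rot [-1.7999e+02  5.0000e-02  8.0100e+00] w 0.0876 j [ 12.  14. -15.  -0. -61.  86.] F [-0.1 -0.   1.1]
turn az 0.0001 shift tool [0.0345 0.0332 0.1216] |xy| 0.0479
```

```bash
python3 -m inch '0.017 0.016 0 0 0 0 1;0.017 0.016 0 0 0 0 1;0 0 0.025 0 0 0 1;0 0 0.03 0 0 0 1;0 0 0.03 0 0 0 1;0 0 0.025 0 0 0 1;0 0 0.015 0 0 0 1;0 0 0 0 0 0 1;0 0 0 0 0 0 1' 35;python3 go.py .6165 -.104 .051 8
```

```text
time_s: 10.4
tcp_pos: [0.6164, -0.1033, 0.0531]
eef_rot: [180.0, 0.1, 8.1]
contact_force: [0.5, -0.4, 0.4]
gripper_width: 0.0875
t 10.4 pos [ 0.6164 -0.1033  0.0531] rot [1.7999e+02 8.0000e-02 8.1000e+00] w 0.0875 j [  8.  25. -18.   0. -48.  90.] F [ 0.5 -0.4  0.4]
turn az 0.0017 shift tool [0.     0.0007 0.0021] |xy| 0.0007
```

```bash
python3 -m inch '0 0 0 0 0 0 0.6;0 0 0 0 0 0 0.4;0 0 0 0 0 0 0.3;0 0 0 0 0 0 0.2;0 0 0 0 0 0 0;0 0 0 0 0 0 0;0 0 0 0 0 0 0;0 0 0 0 0 0 0;0 0 0 0 0 0 0;0 0 0 0 0 0 0;0 0 0 0 0 0 0;0 0 -0.01 0 0 0 0;0 0 -0.015 0 0 0 0;0 0 -0.015 0 0 0 0;0 0 0 0 0 0 0' 35;python3 go.py .481 -.224 .052 8
```

```text
time_s: 11.65
tcp_pos: [0.6182, -0.1038, 0.0954]
eef_rot: [180.0, -0.2, 8.0]
contact_force: [1.5, -1.2, -5.0]
gripper_width: 0.0497
t 11.65 pos [ 0.6182 -0.1038  0.0954] rot [ 1.7998e+02 -1.7000e-01  8.0500e+00] w 0.0497 j [  8.  22. -15.   0. -52.  90.] F [ 1.5 -1.2 -5. ]
turn az 0.0008 shift tool [-0.1526  0.1     0.0434] |xy| 0.1824
```

```bash
python3 -m inch '-0.0076 0.005 0 0 0 0 0;-0.0152 0.01 0 0 0 0 0;-0.02 0.013 0 0 0 0 0;-0.02 0.013 0 0 0 0 0;-0.02 0.013 0 0 0 0 0;-0.02 0.013 0 0 0 0 0;-0.018 0.012 0 0 0 0 0;-0.014 0.01 0 0 0 0 0;-0.01 0.006 0 0 0 0 0;-0.006 0.004 0 0 0 0 0;0 0 0.01 0 0 0 0;0 0 0.012 0 0 0 0;0 0 0.008 0 0 0 0;0 0 0.003 0 0 0 0;0 0 0 0 0 0 0;0 0 0 0 0 0 0' 35;python3 go.py .481 -.224 .053 8
```

```text
time_s: 12.98
tcp_pos: [0.4819, -0.2228, 0.0598]
eef_rot: [180.0, 0.0, 8.1]
contact_force: [0.7, 0.4, -4.6]
gripper_width: 0.0496
t 12.98 pos [ 0.4819 -0.2228  0.0598] rot [1.80e+02 3.00e-02 8.07e+00] w 0.0496 j [ -4.  17. -29.   0. -44. 102.] F [ 0.7  0.4 -4.6]
turn az 0.0013 shift tool [-0.0011  0.0011  0.0068] |xy| 0.0015
```

```bash
python3 -m inch '0 0 0.003 0 0 0 0;0 0 0.002 0 0 0 0;0 0 0.001 0 0 0 0;0 0 0.001 0 0 0 0;0 0 0.0005 0 0 0 0;0 0 0 0 0 0 0;0 0 0 0 0 0 0' 35;python3 go.py .481 -.224 .053 8
```

```text
time_s: 13.57
tcp_pos: [0.4816, -0.223, 0.0533]
eef_rot: [180.0, -0.0, 8.0]
contact_force: [-2.8, 3.3, 5.5]
gripper_width: 0.0496
t 13.57 pos [ 0.4816 -0.223   0.0533] rot [ 1.7999e+02 -3.0000e-02  8.0400e+00] w 0.0496 j [ -4.  17. -30.   0. -43. 102.] F [-2.8  3.3  5.5]
turn az 0.0007 shift tool [-0.0008  0.0009  0.0003] |xy| 0.0012
```

```bash
python3 -m inch '0 0 0 0 0 0 0.6;0 0 0 0 0 0 0.8;0 0 0 0 0 0 1;0 0 0 0 0 0 1;0 0 0 0 0 0 1;0 0 -0.015 0 0 0 1;0 0 -0.025 0 0 0 1;0 0 -0.03 0 0 0 1;0 0 -0.03 0 0 0 1;0 0 -0.025 0 0 0 1;0 0 0 0 0 0.1163 1;0 0 0 0 0 0.1163 1;0 0 0 0 0 0.1163 1;0 0 0 0 0 0.1163 1;0 0 0 0 0 0.1163 1;0 0 0 0 0 0.1163 1;0 0 0 0 0 0 1' 35;python3 go.py .475 .150 .18 -32
python3 - <<'E'
from h import *
im=r.capture('wrist'); cv2.imwrite('pics/w3.png',im[:,:,::-1])
E
```

```text
time_s: 14.98
tcp_pos: [0.4815, -0.223, 0.1775]
eef_rot: [-180.0, -0.0, -32.3]
contact_force: [0.2, 0.4, -0.0]
gripper_width: 0.0877
t 14.98 pos [ 0.4815 -0.223   0.1775] rot [-180.     -0.    -32.26] w 0.0877 j [ -4.   9. -22.   0. -59.  61.] F [ 0.2  0.4 -0. ]
turn az -0.0045 shift tool [-0.2032 -0.3129 -0.0025] |xy| 0.3731
```

View pics/w3.png

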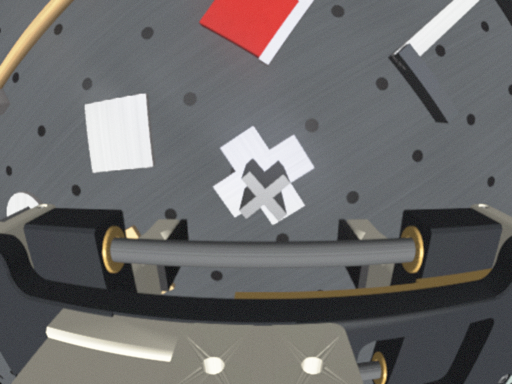

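The cross post stands on the cross plate (265,195), and the square plate at (119,133) is clear.

```bash
python3 - <<'E'
from h import *
q=[wback(u,.01)[:2] for u in((85,104),(146,94),(153,166),(92,173))];print(np.round(q,4),np.mean(q,0))
print('cross top',wback((265,196),.09).round(4))
q=[wback(u,.01)[:2] for u in((221,146),(256,127),(294,136),(314,169),(214,187),(235,217),(276,224),(304,203))];print(np.round(q,4),np.mean(q,0))
E
python3 -m inch '-0.0185 -0.0284 0 0 0 0 1;-0.0185 -0.0284 0 0 0 0 1;-0.0185 -0.0284 0 0 0 0 1;-0.0185 -0.0284 0 0 0 0 1;-0.0185 -0.0284 0 0 0 0 1;-0.0185 -0.0284 0 0 0 0 1;-0.0185 -0.0284 0 0 0 0 1;-0.0185 -0.0284 0 0 0 0 1;-0.0185 -0.0284 0 0 0 0 1;-0.0185 -0.0284 0 0 0 0 1;-0.0185 -0.0284 0 0 0 0 1;0 0 0 0 0 0 1;0 0 0 0 0 0 1' 35;python3 go.py .494 .181 .051 -32
python3 - <<'E'
from h import *
im=r.capture('wrist'); cv2.imwrite('pics/w4.png',im[:,:,::-1])
E
```

```text
[[ 0.6764 -0.0873]
 [ 0.6347 -0.1617]
 [ 0.5607 -0.1216]
 [ 0.6008 -0.0444]] [ 0.61814339 -0.1037485 ]
cross top [ 0.4807 -0.2246  0.09  ]
[[ 0.5358 -0.2022]
 [ 0.5328 -0.2461]
 [ 0.5026 -0.2764]
 [ 0.4589 -0.2768]
 [ 0.501  -0.1696]
 [ 0.4581 -0.1702]
 [ 0.4254 -0.2064]
 [ 0.4303 -0.2472]] [ 0.48061816 -0.22437352]
time_s: 16.12
tcp_pos: [0.474, 0.1515, 0.1774]
eef_rot: [180.0, 0.0, -31.5]
contact_force: [-0.2, -0.1, 1.0]
gripper_width: 0.0877
t 16.12 pos [0.474  0.1515 0.1774] rot [179.99   0.   -31.55] w 0.0877 j [ 40.   6. -25.   0. -59.  18.] F [-0.2 -0.1  1. ]
turn az 0.0079 shift tool [ 0.0013 -0.0356  0.1264] |xy| 0.0357
```

View pics/w4.png

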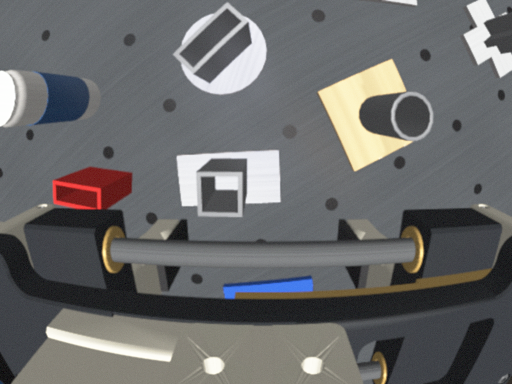

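The square post's rim corners are (198,171), (245,171), (242,215) and (198,216). The plate corners are (177,155), (279,150), (281,202) and (181,207).

```bash
python3 - <<'E'
from h import *
q=[wback(u,.09)[:2] for u in((198,171),(245,171),(242,215),(198,216))];print(np.round(q,4),np.mean(q,0))
d=q[1]-q[0]+q[2]-q[3];print('side dir',np.degrees(np.arctan2(d[1],d[0]))%90)
q=[wback(u,.01)[:2] for u in((177,155),(279,150),(281,202),(181,207))];print(np.round(q,4),np.mean(q,0))
d=q[1]-q[0]+q[2]-q[3];print('long dir',np.degrees(np.arctan2(d[1],d[0]))%180)
q=[wback(u,.09)[:2] for u in((228,3),(253,37),(197,84),(174,52))];print('obl',np.round(q,4),np.mean(q,0))
d=q[0]-q[3]+q[1]-q[2];print('long dir',np.degrees(np.arctan2(d[1],d[0]))%180)
E
python3 go.py .494 .181 .051 -32
```

```text
[[0.522  0.1859]
 [0.5006 0.1516]
 [0.4689 0.175 ]
 [0.4886 0.2092]] [0.49504542 0.18042044]
side dir 59.03260139931294
[[0.547  0.2195]
 [0.4903 0.1191]
 [0.4379 0.148 ]
 [0.4941 0.2514]] [0.49232274 0.18450298]
long dir 61.00800440511665
obl [[0.6314 0.0874]
 [0.5931 0.0863]
 [0.5844 0.1463]
 [0.6199 0.1481]] [0.60718612 0.11701095]
long dir 99.53318658698106
t 16.17 pos [0.4739 0.1503 0.1774] rot [ 1.7997e+02  1.0000e-02 -3.1670e+01] w 0.0873 j [ 40.   6. -25.  -0. -59.  18.] F [-0.2 -0.7  0.2]
turn az 0.0058 shift tool [ 0.0008 -0.0367  0.1264] |xy| 0.0367
```

```bash
python3 -m inch '0.001 -0.018 0 0 0 0 1;0.001 -0.019 0 0 0 0 1;0 0 0.025 0 0 0 1;0 0 0.03 0 0 0 1;0 0 0.03 0 0 0 1;0 0 0.025 0 0 0 1;0 0 0.015 0 0 0 1;0 0 0 0 0 0 1;0 0 0 0 0 0 1' 30;python3 go.py .4948 .1807 .052 -31.7
```

```text
time_s: 16.92
tcp_pos: [0.4953, 0.1788, 0.0522]
eef_rot: [179.9, 0.0, -31.9]
contact_force: [-0.4, -0.4, 0.1]
gripper_width: 0.0877
t 16.92 pos [0.4953 0.1788 0.0522] rot [ 1.7989e+02  2.0000e-02 -3.1930e+01] w 0.0877 j [ 41.  17. -30.   0. -42.  17.] F [-0.4 -0.4  0.1]
turn az -0.004 shift tool [-0.0014 -0.0013  0.0002] |xy| 0.0019
```

```bash
python3 -m inch '0 0 0 0 0 0 0.6;0 0 0 0 0 0 0.4;0 0 0 0 0 0 0.3;0 0 0 0 0 0 0.2;0 0 0 0 0 0 0;0 0 0 0 0 0 0;0 0 0 0 0 0 0;0 0 0 0 0 0 0;0 0 0 0 0 0 0;0 0 0 0 0 0 0;0 0 0 0 0 0 0;0 0 -0.01 0 0 0 0;0 0 -0.02 0 0 0 0;0 0 -0.025 0 0 0 0;0 0 -0.025 0 0 0 0;0 0 -0.02 0 0 0 0;0 0 0 0 0 0 0' 30;python3 go.py .6185 -.104 .152 -31.9
```

```text
time_s: 18.33
tcp_pos: [0.4967, 0.1806, 0.1568]
eef_rot: [-179.8, -0.1, -31.9]
contact_force: [1.4, 0.3, -3.2]
gripper_width: 0.0397
t 18.33 pos [0.4967 0.1806 0.1568] rot [-1.7976e+02 -1.3000e-01 -3.1920e+01] w 0.0397 j [ 41.  10. -24.   0. -56.  17.] F [ 1.4  0.3 -3.2]
turn az -0.0004 shift tool [0.2538 0.1773 0.0048] |xy| 0.3096
```

```bash
python3 -m inch '0.01 0.007 0 0 0 0 0;0.02 0.014 0 0 0 0 0;0.022 0.0155 0 0 0 0 0;0.022 0.0155 0 0 0 0 0;0.022 0.0155 0 0 0 0 0;0.022 0.0155 0 0 0 0 0;0.022 0.0155 0 0 0 0 0;0.022 0.0155 0 0 0 0 0;0.022 0.0155 0 0 0 0 0;0.022 0.0155 0 0 0 0 0;0.02 0.014 0 0 0 0 0;0.014 0.01 0 0 0 0 0;0.01 0.007 0 0 0 0 0;0.004 0.003 0 0 0 0 0;0 0 0 0 0 0 0;0 0 0 0 0 0 0;0 0 0 0 0 0 0' 30;python3 go.py .6185 -.104 .052 -31.9
```

```text
time_s: 19.75
tcp_pos: [0.6157, -0.1054, 0.1523]
eef_rot: [180.0, 0.0, -31.9]
contact_force: [0.6, 0.0, -3.5]
gripper_width: 0.0396
t 19.75 pos [ 0.6157 -0.1054  0.1523] rot [ 1.7999e+02  4.0000e-02 -3.1910e+01] w 0.0396 j [  8.  19. -12.  -0. -59.  50.] F [ 0.6  0.  -3.5]
turn az -0.0002 shift tool [ 0.0016 -0.0027  0.1003] |xy| 0.0031
```

```bash
python3 -m inch '0.0015 -0.0025 0.01 0 0 0 0;0 0 0.02 0 0 0 0;0 0 0.022 0 0 0 0;0 0 0.02 0 0 0 0;0 0 0.014 0 0 0 0;0 0 0.008 0 0 0 0;0 0 0.003 0 0 0 0;0 0 0.001 0 0 0 0;0 0 0.001 0 0 0 0;0 0 0 0 0 0 0;0 0 0 0 0 0 0' 30;python3 go.py .6185 -.104 .052 -31.9
```

```text
time_s: 20.67
tcp_pos: [0.6194, -0.1047, 0.0545]
eef_rot: [-179.9, -0.1, -31.9]
contact_force: [-0.4, -1.3, -3.8]
gripper_width: 0.0395
t 20.67 pos [ 0.6194 -0.1047  0.0545] rot [-1.7995e+02 -8.0000e-02 -3.1940e+01] w 0.0395 j [  8.  25. -17.   0. -48.  50.] F [-0.4 -1.3 -3.8]
turn az -0.0006 shift tool [-0.0012 -0.0001  0.0025] |xy| 0.0012
```

```bash
python3 -m inch '0 0 0.001 0 0 0 0;0 0 0.0005 0 0 0 0;0 0 0.0005 0 0 0 0;0 0 0 0 0 0 0;0 0 0 0 0 0 0' 30
```

```text
time_s: 21.08
tcp_pos: [0.6194, -0.1049, 0.0528]
eef_rot: [-180.0, -0.1, -31.9]
contact_force: [-2.6, 1.6, 6.2]
gripper_width: 0.0399
```

```bash
python3 -m inch '0 0 0 0 0 0 0.6;0 0 0 0 0 0 0.8;0 0 0 0 0 0 1;0 0 0 0 0 0 1;0 0 0 0 0 0 1;0 0 -0.015 0 0 0 1;0 0 -0.025 0 0 0 1;0 0 -0.03 0 0 0 1;0 0 -0.03 0 0 0 1;0 0 -0.025 0 0 0 1;0 0 0 0 0 0.1187 1;0 0 0 0 0 0.1187 1;0 0 0 0 0 0.1187 1;0 0 0 0 0 0.1187 1;0 0 0 0 0 0.1187 1;0 0 0 0 0 0.1187 1;0 0 0 0 0 0.1187 1;0 0 0 0 0 0 1' 30;python3 go.py .610 .14 .18 -79.5
python3 - <<'E'
from h import *
im=r.capture('wrist'); cv2.imwrite('pics/w5.png',im[:,:,::-1])
im=r.capture('scene'); cv2.imwrite('pics/s5.png',im[:,:,::-1])
E
```

```text
time_s: 22.58
tcp_pos: [0.6187, -0.1049, 0.1764]
eef_rot: [180.0, 0.0, -79.9]
contact_force: [0.0, -1.2, -0.1]
gripper_width: 0.0877
t 22.58 pos [ 0.6187 -0.1049  0.1764] rot [179.99   0.   -79.87] w 0.0877 j [  8.  18. -10.  -0. -62.   2.] F [ 0.  -1.2 -0.1]
turn az -0.0065 shift tool [-0.2424 -0.036  -0.0036] |xy| 0.245
```

View pics/s5.png

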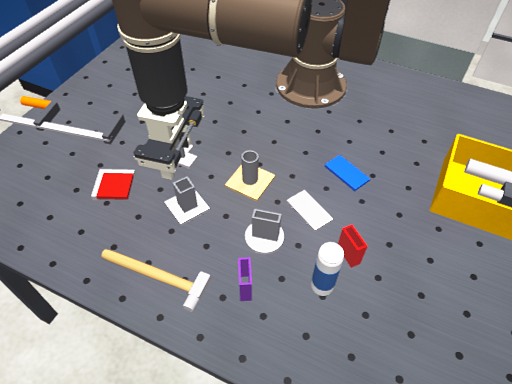

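View pics/w5.png

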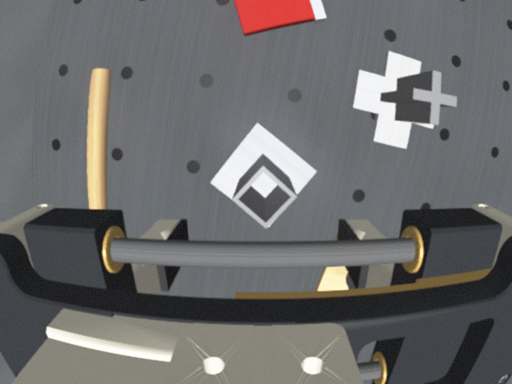

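The square post stands on its plate at (265,195). On to the oblong post.

```bash
python3 -m inch '-0.03 -0.0045 0 0 0 0 1;-0.03 -0.0045 0 0 0 0 1;-0.03 -0.0045 0 0 0 0 1;-0.03 -0.0045 0 0 0 0 1;-0.03 -0.0045 0 0 0 0 1;-0.03 -0.0045 0 0 0 0 1;-0.03 -0.0045 0 0 0 0 1;-0.03 -0.0045 0 0 0 0 1;0 0 0 0 0 0 1;0 0 0 0 0 0 1' 35
python3 - <<'E'
from h import *
im=r.capture('wrist'); cv2.imwrite('pics/w6.png',im[:,:,::-1])
E
python3 go.py .610 .1165 .052 -79.5
```

```text
time_s: 23.52
tcp_pos: [0.6106, 0.1393, 0.1764]
eef_rot: [180.0, -0.0, -79.2]
contact_force: [-0.6, -0.1, -0.9]
gripper_width: 0.0878
t 23.57 pos [0.6105 0.1382 0.1764] rot [ 1.7998e+02 -1.0000e-02 -7.9320e+01] w 0.0874 j [ 31.  18. -10.   0. -62. -20.] F [-0.1 -0.2  0.6]
turn az 0.0032 shift tool [0.0213 0.0045 0.1244] |xy| 0.0218
```

View pics/w6.png

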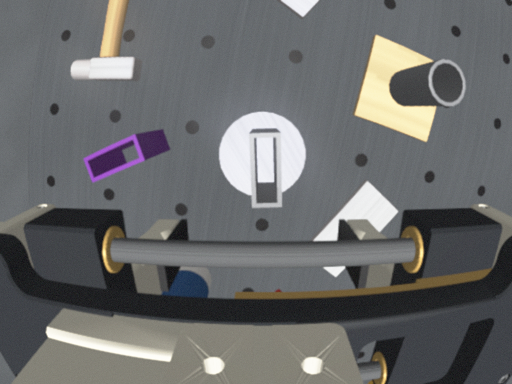

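```bash
python3 - <<'E'
from h import *
q=[wback(u,.09)[:2] for u in((250,130),(279,130),(281,206),(251,207))];print(np.round(q,4),np.mean(q,0))
d=q[0]-q[3]+q[1]-q[2];print('long dir',np.degrees(np.arctan2(d[1],d[0]))%180)
q=[wback(u,.01)[:2] for u in((219,154),(306,154))];print(np.round(q,4),np.mean(q,0))
q=[wback(u,.01)[:2] for u in((262,112),(262,196))];print(np.round(q,4),np.mean(q,0))
print('can',back('top',(129,106),.15),back('scene',(330,253),.15))
E
python3 go.py .610 .1165 .052 -79.5
```

```text
[[0.6323 0.0855]
 [0.6089 0.0811]
 [0.5944 0.1447]
 [0.6197 0.1504]] [0.6138089  0.11541106]
long dir 101.87370222037215
[[0.664  0.1223]
 [0.5692 0.1045]] [0.61657791 0.11340039]
[[0.6256 0.0684]
 [0.6082 0.1609]] [0.61690291 0.11466251]
can [0.67424697 0.28447503 0.15      ] [0.68032048 0.28721324 0.15      ]
t 23.57 pos [0.6105 0.1382 0.1764] rot [ 1.7998e+02 -1.0000e-02 -7.9320e+01] w 0.0874 j [ 31.  18. -10.   0. -62. -20.] F [-0.1 -0.2  0.6]
turn az 0.0032 shift tool [0.0213 0.0045 0.1244] |xy| 0.0218
```

```bash
python3 -m inch '0 0 0 0 0 -0.014 1;0.0225 0.002 0 0 0 0 1;0 0 0.025 0 0 0 1;0 0 0.03 0 0 0 1;0 0 0.03 0 0 0 1;0 0 0.025 0 0 0 1;0 0 0.015 0 0 0 1;0 0 0 0 0 0 1;0 0 0 0 0 0 1' 35;python3 go.py .613 .1155 .052 -78.4
```

```text
time_s: 24.32
tcp_pos: [0.613, 0.1139, 0.0512]
eef_rot: [179.9, -0.0, -78.8]
contact_force: [1.2, 0.2, 0.5]
gripper_width: 0.0876
t 24.32 pos [0.613  0.1139 0.0512] rot [ 1.7991e+02 -4.0000e-02 -7.8750e+01] w 0.0876 j [ 28.  25. -18.   0. -47. -17.] F [1.2 0.2 0.5]
turn az -0.0061 shift tool [-0.0015 -0.0003 -0.0008] |xy| 0.0016
```

```bash
python3 -m inch '0 0 0 0 0 0 0.6;0 0 0 0 0 0 0.4;0 0 0 0 0 0 0.3;0 0 0 0 0 0 0.2;0 0 0 0 0 0 0.1;0 0 0 0 0 0 0;0 0 0 0 0 0 0;0 0 0 0 0 0 0;0 0 0 0 0 0 0;0 0 0 0 0 0 0;0 0 0 0 0 0 0;0 0 0 0 0 0 0;0 0 0 0 0 0 0;0 0 -0.01 0 0 0 0;0 0 -0.015 0 0 0 0;0 0 -0.015 0 0 0 0;0 0 0 0 0 0 0' 35;python3 go.py .492 .1845 .052 -119
```

```text
time_s: 25.73
tcp_pos: [0.6148, 0.1158, 0.0948]
eef_rot: [-179.8, 0.0, -78.7]
contact_force: [1.2, 0.9, -4.0]
gripper_width: 0.0259
t 25.73 pos [0.6148 0.1158 0.0948] rot [-1.7976e+02  3.0000e-02 -7.8720e+01] w 0.0259 j [ 29.  22. -16.   0. -52. -17.] F [ 1.2  0.9 -4. ]
turn az 0.703 shift tool [-0.0006  0.1407  0.0428] |xy| 0.1407
```

```bash
python3 -m inch '0 0 0 0 0 0.05 0;0 0 0 0 0 0.08 0;0 0 0 0 0 0.1 0;0 0 0 0 0 0.11 0;0 0 0 0 0 0.11 0;0 0 0 0 0 0.11 0;0 0 0 0 0 0.08 0;0 0 0 0 0 0.06 0;0 0.008 0 0 0 0 0;0 0.016 0 0 0 0 0;0 0.02 0 0 0 0 0;0 0.022 0 0 0 0 0;0 0.022 0 0 0 0 0;0 0.02 0 0 0 0 0;0 0.015 0 0 0 0 0;0 0.01 0 0 0 0 0;0 0.007 0 0 0 0 0;0 0 0 0 0 0 0;0 0 0 0 0 0 0' 35;python3 go.py .492 .1845 .052 -119
```

```text
time_s: 27.32
tcp_pos: [0.4907, 0.183, 0.0917]
eef_rot: [-180.0, 0.0, -118.8]
contact_force: [0.1, -0.2, -3.0]
gripper_width: 0.0258
t 27.32 pos [0.4907 0.183  0.0917] rot [-1.7999e+02  1.0000e-02 -1.1879e+02] w 0.0258 j [ 42.  14. -29.   0. -48. -71.] F [ 0.1 -0.2 -3. ]
turn az 0.0036 shift tool [-0.0019 -0.0004  0.0397] |xy| 0.002
```

```bash
python3 -m inch '-0.0015 0 0.01 0 0 0 0;0 0 0.012 0 0 0 0;0 0 0.009 0 0 0 0;0 0 0.004 0 0 0 0;0 0 0.002 0 0 0 0;0 0 0.001 0 0 0 0;0 0 0.001 0 0 0 0;0 0 0 0 0 0 0;0 0 0 0 0 0 0' 35;python3 go.py .492 .1845 .052 -119
```

```text
time_s: 28.07
tcp_pos: [0.4915, 0.1843, 0.0529]
eef_rot: [-180.0, 0.0, -118.9]
contact_force: [0.2, -0.5, -3.6]
gripper_width: 0.0259
t 28.07 pos [0.4915 0.1843 0.0529] rot [-1.7998e+02  3.0000e-02 -1.1886e+02] w 0.0259 j [ 42.  17. -31.   0. -42. -71.] F [ 0.2 -0.5 -3.6]
turn az 0.0024 shift tool [-0.0004 -0.0003  0.0009] |xy| 0.0005
```

```bash
python3 -m inch '0 0 0.001 0 0 0 0;0 0 0.0005 0 0 0 0;0 0 0 0 0 0 0;0 0 0 0 0 0 0' 35
```

```text
time_s: 28.4
tcp_pos: [0.4915, 0.1843, 0.0515]
eef_rot: [-180.0, 0.0, -118.8]
contact_force: [-0.9, 0.7, -0.5]
gripper_width: 0.0262
```

```bash
python3 -m inch '0 0 0.0005 0 0 0 0;0 0 0 0 0 0 0;0 0 0 0 0 0 0.4;0 0 0 0 0 0 0.6;0 0 0 0 0 0 0.8;0 0 0 0 0 0 1;0 0 0 0 0 0 1;0 0 0 0 0 0 1;0 0 0 0 0 0 1;0 0 -0.015 0 0 0 1;0 0 -0.025 0 0 0 1;0 0 -0.03 0 0 0 1;0 0 -0.03 0 0 0 1;0 0 -0.025 0 0 0 1;0 0 0 0 0 0 1;0 0 0 0 0 0 1' 35;python3 go.py .448 .04 .18 -119
python3 - <<'E'
from h import *
im=r.capture('wrist'); cv2.imwrite('pics/w7.png',im[:,:,::-1])
im=r.capture('top'); cv2.imwrite('pics/t7.png',im[:,:,::-1])
E
```

```text
time_s: 29.73
tcp_pos: [0.4919, 0.1847, 0.1772]
eef_rot: [-179.9, 0.2, -118.9]
contact_force: [-0.4, -0.1, -0.1]
gripper_width: 0.0873
t 29.73 pos [0.4919 0.1847 0.1772] rot [-179.93    0.2  -118.86] w 0.0873 j [ 42.   9. -22.   0. -59. -71.] F [-0.4 -0.1 -0.1]
turn az 0.0025 shift tool [ 0.1479 -0.0317 -0.0028] |xy| 0.1512
```

View pics/w7.png

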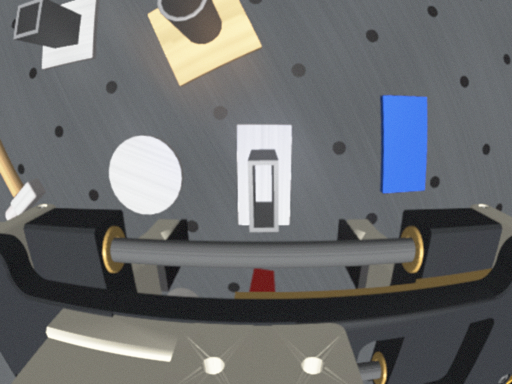

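View pics/t7.png

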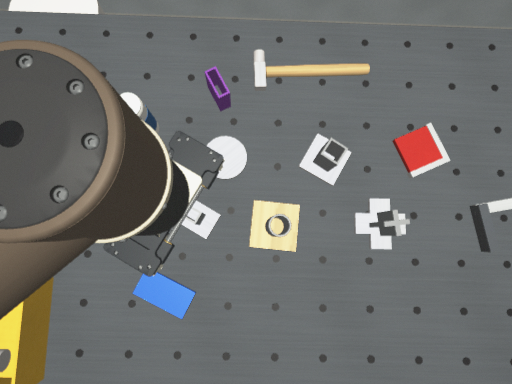

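The oblong post is on its plate at (263,175). The square and cross posts are also standing, and the round post is on the board.

```bash
python3 - <<'E'
from h import *
print('round post top',back('top',(279,226),.1))
q=[wback(u,.09)[:2] for u in((250,150),(278,150),(279,231),(249,231))];print('obl',np.mean(q,0))
q=[wback(u,.01)[:2] for u in((237,125),(292,125),(290,224),(238,225))];print('obl plate',np.mean(q,0))
q=[wback(u,.01)[:2] for u in((109,175),(182,175),(145,136),(148,214))];print('round plate',np.mean(q[:2],0),np.mean(q[2:],0))
E
python3 go.py .4705 .003 .16 -119
```

```text
round post top [0.46648837 0.00332663 0.1       ]
obl [0.48963409 0.1814933 ]
obl plate [0.49070684 0.18478287]
round plate [0.61326098 0.11401972] [0.61147673 0.11662044]
t 29.83 pos [0.4907 0.1839 0.1749] rot [ 1.7996e+02 -3.0000e-02 -1.1887e+02] w 0.0875 j [ 42.   9. -22.  -0. -59. -71.] F [ 0.6 -0.2  0.3]
turn az 0.0022 shift tool [ 0.168  -0.07    0.0149] |xy| 0.182
```

```bash
python3 -m inch '0.024 -0.01 0 0 0 0 1;0.024 -0.01 0 0 0 0 1;0.024 -0.01 0 0 0 0 1;0.024 -0.01 0 0 0 0 1;0.024 -0.01 0 0 0 0 1;0.024 -0.01 0 0 0 0 1;0.024 -0.01 0 0 0 0 1;0 0 0 0 0 0 1;0 0 0 0 0 0 1;0 0 0 0 0 0 1' 30;python3 go.py .4695 .003 .059 -119
python3 - <<'E'
from h import *
im=r.capture('wrist'); cv2.imwrite('pics/w8.png',im[:,:,::-1])
g=cv2.cvtColor(im,cv2.COLOR_RGB2GRAY)
c=cv2.HoughCircles(g,cv2.HOUGH_GRADIENT,1,60,param1=100,param2=20,minRadius=18,maxRadius=34); print(c)
if c is not None:
    for u in c[0]: print(u,wback(u[:2],.1).round(4))
E
```

```text
time_s: 30.67
tcp_pos: [0.4712, 0.0031, 0.1747]
eef_rot: [179.9, -0.1, -118.9]
contact_force: [-0.4, 0.1, 0.5]
gripper_width: 0.0875
t 30.67 pos [0.4712 0.0031 0.1747] rot [ 1.7994e+02 -6.0000e-02 -1.1890e+02] w 0.0875 j [ 24.   4. -28.  -0. -58. -53.] F [-0.4  0.1  0.5]
turn az 0.0017 shift tool [0.0009 0.0014 0.1157] |xy| 0.0017
[[[265.5 197.5  25.4]]]
[265.5 197.5  25.4] [0.4702 0.0034 0.1   ]
```

View pics/w8.png

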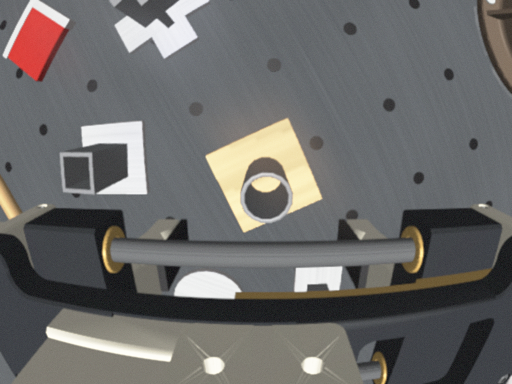

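The round post's top is at (265,197), directly under the gripper. I'll descend and grip it.

```bash
python3 -m inch '0.0005 0.001 0.025 0 0 0 1;0 0 0.03 0 0 0 1;0 0 0.03 0 0 0 1;0 0 0.02 0 0 0 1;0 0 0.011 0 0 0 1;0 0 0 0 0 0 1;0 0 0 0 0 0 0.6;0 0 0 0 0 0 0.4;0 0 0 0 0 0 0.3;0 0 0 0 0 0 0.2;0 0 0 0 0 0 0;0 0 0 0 0 0 0;0 0 0 0 0 0 0;0 0 0 0 0 0 0;0 0 0 0 0 0 0;0 0 0 0 0 0 0;0 0 0 0 0 0 0' 30;python3 go.py .6165 .1145 .059 -119
```

```text
time_s: 32.13
tcp_pos: [0.4704, 0.0033, 0.0597]
eef_rot: [-180.0, 0.0, -118.9]
contact_force: [-2.1, 0.6, 3.4]
gripper_width: 0.0438
t 32.13 pos [0.4704 0.0033 0.0597] rot [-180.      0.   -118.86] w 0.0438 j [ 24.  12. -37.   0. -41. -53.] F [-2.1  0.6  3.4]
turn az 0.0024 shift tool [-0.1681 -0.0739  0.0007] |xy| 0.1836
```

```bash
python3 -m inch '0 0 -0.01 0 0 0 0;0 0 -0.015 0 0 0 0;0 0 -0.015 0 0 0 0;0 0 0 0 0 0 0;0 0 0 0 0 0 0' 30;python3 go.py .6165 .1145 .059 -119
```

```text
time_s: 32.55
tcp_pos: [0.4705, 0.0034, 0.0996]
eef_rot: [-180.0, 0.1, -118.9]
contact_force: [-0.1, -0.7, -2.7]
gripper_width: 0.0441
t 32.55 pos [0.4705 0.0034 0.0996] rot [-1.7997e+02  6.0000e-02 -1.1888e+02] w 0.0441 j [ 24.   9. -34.  -0. -47. -53.] F [-0.1 -0.7 -2.7]
turn az 0.0022 shift tool [-0.1679 -0.0738  0.0406] |xy| 0.1834
```

```bash
python3 -m inch '-0.009 -0.004 0 0 0 0 0;-0.016 -0.007 0 0 0 0 0;-0.02 -0.009 0 0 0 0 0;-0.02 -0.009 0 0 0 0 0;-0.02 -0.009 0 0 0 0 0;-0.02 -0.009 0 0 0 0 0;-0.02 -0.008 0 0 0 0 0;-0.017 -0.008 0 0 0 0 0;-0.013 -0.006 0 0 0 0 0;-0.008 -0.003 0 0 0 0 0;-0.005 -0.002 0 0 0 0 0;0 0 0.01 0 0 0 0;0 0 0.012 0 0 0 0;0 0 0.008 0 0 0 0;0 0 0.004 0 0 0 0;0 0 0 0 0 0 0;0 0 0 0 0 0 0' 30;python3 go.py .6165 .1145 .059 -119
```

```text
time_s: 33.97
tcp_pos: [0.6159, 0.1143, 0.0653]
eef_rot: [180.0, -0.0, -118.9]
contact_force: [0.4, 0.3, -2.1]
gripper_width: 0.0441
t 33.97 pos [0.6159 0.1143 0.0653] rot [ 1.7998e+02 -4.0000e-02 -1.1887e+02] w 0.0441 j [ 28.  24. -17.   0. -49. -57.] F [ 0.4  0.3 -2.1]
turn az 0.0023 shift tool [-0.0005 -0.0004  0.0063] |xy| 0.0006
```

```bash
python3 -m inch '0 0 0.003 0 0 0 0;0 0 0.001 0 0 0 0;0 0 0.001 0 0 0 0;0 0 0.001 0 0 0 0;0 0 0 0 0 0 0;0 0 0 0 0 0 0' 30
```

```text
time_s: 34.47
tcp_pos: [0.6164, 0.1147, 0.0599]
eef_rot: [-180.0, 0.0, -118.9]
contact_force: [-0.7, -0.0, -1.0]
gripper_width: 0.0446
```

```bash
python3 -m inch '0 0 0.0008 0 0 0 0;0 0 0 0 0 0 0;0 0 0 0 0 0 0' 30
```

```text
time_s: 34.72
tcp_pos: [0.6165, 0.1149, 0.0598]
eef_rot: [-180.0, 0.0, -118.8]
contact_force: [-3.3, 0.8, 5.7]
gripper_width: 0.044
```

```bash
python3 -m inch '0 0 0 0 0 0 0.6;0 0 0 0 0 0 0.8;0 0 0 0 0 0 1;0 0 0 0 0 0 1;0 0 0 0 0 0 1;0 0 -0.015 0 0 0 1;0 0 -0.025 0 0 0 1;0 0 -0.03 0 0 0 1;0 0 -0.03 0 0 0 1;0 0 -0.02 0 0 0 1;0.024 0.0105 0 0 0 0 1;0.024 0.0105 0 0 0 0 1;0.024 0.0105 0 0 0 0 1;0.024 0.0105 0 0 0 0 1;0.024 0.0105 0 0 0 0 1;0.024 0.0105 0 0 0 0 1;0.024 0.0105 0 0 0 0 1;0.024 0 0 0 0 0 1;0 0 0 0 0 0 1;0 0 0 0 0 0 1' 30
python3 - <<'E'
from h import *
for n in('scene','top'):
    im=r.capture(n); cv2.imwrite(f'pics/{n}9.png',im[:,:,::-1])
im=im[:,:,::-1]
tiles=[]
for nm,z,x,y in(('round',.1,.6165,.1145),('square',.09,.6185,-.105),('oblong',.09,.492,.1845),('cross',.09,.481,-.2245)):
    o=rect(im,'top',z,x-.05,x+.05,y-.07,y+.07,.00035); h,w=o.shape[:2]
    for k in range(-4,5):
        i=int((.05-k*.01)/.00035); cv2.line(o,(0,i),(w,i),(0,200,255) if k else (0,0,255),1)
    for k in range(-6,7):
        i=int((.07-k*.01)/.00035); cv2.line(o,(i,0),(i,h),(0,200,255) if k else (0,0,255),1)
    cv2.putText(o,nm,(5,h-5),0,.5,(0,255,255)); tiles.append(o)
cv2.imwrite('pics/tiles9.png',np.vstack([np.hstack(tiles[:2]),np.hstack(tiles[2:])]))
E
```

```text
time_s: 36.38
tcp_pos: [0.4589, -0.0187, 0.1793]
eef_rot: [-180.0, 0.1, -118.9]
contact_force: [0.2, -0.0, 1.1]
gripper_width: 0.0878Traceback (most recent call last):
  File "<stdin>", line 13, in <module>
    return _nx.concatenate(arrs, 0, dtype=dtype, casting=casting)
           ~~~~~~~~~~~~~~~^^^^^^^^^^^^^^^^^^^^^^^^^^^^^^^^^^^^^^^
ValueError: all the input array dimensions except for the concatenation axis must match exactly, but along dimension 1, the array at index 0 has size 800 and the array at index 1 has size 799
```

View pics/scene9.png

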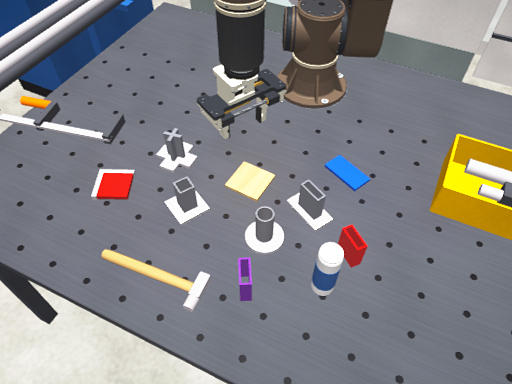

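View pics/top9.png

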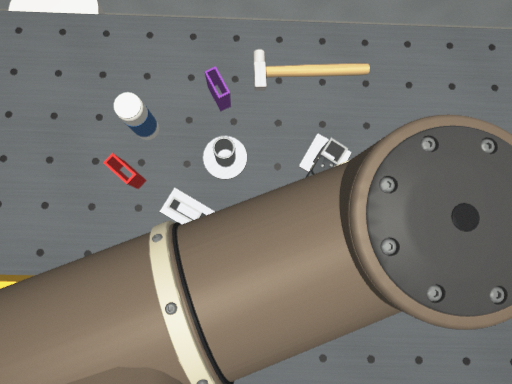

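The scene view shows all four posts upright on their own plates, and the can where it was. The arm hides part of the top view, so I'll check the centring from the scene camera.

```bash
python3 - <<'E'
from h import *
im=cv2.imread('pics/scene9.png')
rows=[]
for nm,z,x,y in(('round',.1,.6165,.1145),('square',.09,.6185,-.105),('oblong',.09,.492,.1845),('cross',.09,.481,-.2245)):
    t=[]
    for zz in (z,.01):
        o=rect(im,'scene',zz,x-.06,x+.06,y-.06,y+.06,.0006)[:198,:198]
        for k in range(-5,6):
            i=int((.06-k*.01)/.0006); c=(0,200,255) if k else (0,0,255)
            if k%2==0: cv2.line(o,(0,i),(200,i),c,1); cv2.line(o,(i,0),(i,200),c,1)
        cv2.putText(o,f'{nm} z={zz}',(5,190),0,.45,(0,255,0)); t.append(o)
    rows.append(np.vstack(t))
cv2.imwrite('pics/tiles9.png',np.hstack(rows))
E
```

```text
(no output)
```

View pics/tiles9.png

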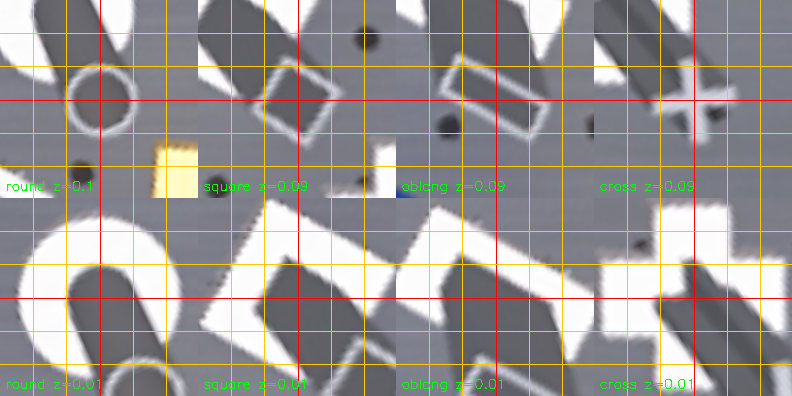

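All four tops are within about 3 mm of their plate centres. I'll hand in now.

```bash
python3 -c "
from plant import r
print(r.close_job(), r.get_state()['time_s'])"
```

```text
the job is handed in; nothing more can be done
the job is handed in; nothing more can be done
```

All four posts now stand upright on the plates of their own shape, and I handed the job in at about 36.5 s on the robot's clock.

- **Order of moves:** I parked the round post on the board. Then I moved the cross, square and oblong posts to their own plates, and finally the round post from the board to the round plate. I lowered each post until the force reading showed contact before opening the fingers.
- **Centring:** In the last scene-camera picture, each post's top was within about 3 mm of its plate's centre, against the 12 mm allowed. The wrist camera had already shown the cross post within about 0.5 mm and the oblong post within about 3.5 mm.
- **Other checks:** The spray can was at the same place in the pictures, and the gripper was open and clear of everything.
- **Weaker or disagreeing checks:** In the last top-camera picture the arm hid the cross post, the board and part of the oblong and square plates, so the final check rests on the scene camera. Early position estimates from different cameras differed by 2–6 mm. For the oblong post I used a closer wrist-camera view, and the can's exact position mattered only for clearance. The recognition network's positions were several mm off, with some false matches, so I used them only as rough guides.

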